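# Fit the grooved whetstone in its bench holder

### The arm

A 6-joint arm with a two-finger parallel gripper is mounted at the origin on the work surface. World frame = base frame: x ahead of the robot, y to its left, z up, the work surface at z = 0. Lengths are in m, angles in rad, forces in N, time in s.
With the tool pointing down it reaches from about 0.35 to 0.975 m from the base axis. Payload 4.9 kg.
Tool frame: the origin (TCP) lies on the mounting face of the last link; the fingertips stand 173 mm ahead of it and the grasp point (between the pads) lies 155 mm ahead of it; x points along the fingers, z is the direction in which the jaws open and shut, and the axes are right-handed (so a half turn about x gives the same grasp; the last joint's range is limited). The gripper opens to 85 mm and grips with 20 to 120 N. Pads are 22 mm wide; open, the fingers measure 114 mm over their backs; the gripper's body (76 mm by 85 mm) begins 54 mm behind the grasp point. The pads swing forward as they close: fully open they stand 13 mm farther back than shut.
Start: joints at [1.028, 0.053, 1.613, -0, 1.476, -0.119], TCP at [0.257, 0.57, 0.405] pointing down, gripper open.
Joint ranges: [-3.01, 3.01], [-1.01, 2.22], [0.06, 2.58], [-1.02, 4.17], [0.09, 2.62], [-3.14, 3.14]. Speed limits (rad/s): [2.57, 2.57, 3.14, 3.14, 3.14, 3.14].

### API

Orientations are given as a rotation vector (axis times angle).
In Python, from station import get_obs, get_image, get_calibration, finish_job, look_for, masks_of, tip_of gives the robot as it stands.
- The arm moves only by the tool carry_out, never from a script. Its argument "increments" is a list of rows, each a list of 3 entries, a list of its own where there are three numbers: the turn, a rotation vector about the world's x, y, z in units of 0.1 rad (1.0 is 0.1 rad), then the shift along the world's x, y, z in units of 20 mm (1.0 is 20 mm), then the opening, from 0 (shut) to 1 (fully open). A call has 1 to 8 rows; each row shifts and turns the pose as measured when the row begins; what a row does not reach is not made up. A row lasts 1/10 s, in which the tool goes at most 50 mm and 8.59 degrees, less where a joint would pass 70% of its speed; a pose out of reach is approached as far as the arm can. A call with a number of a shift or a turn outside -1 to 1 is refused whole. A call with a gripper value outside its range is refused whole. The fingers move at their own pace and stop on an object; "squeeze" is the grip in N (left out, the last holds). Time passes only in rows, so rows that do not move let the fingers close. It gives the time, the measured TCP pose, the force and the opening at its end, in the units of the state.
- get_obs(): the state, without advancing time (a new reading comes with each control period).
- get_image(name): name is "side" or "top"; returns (picture, depth): 480x640x3 uint8, blue, green, red; 480x640 float32, m along the optical axis (not along the pixel's ray), 0 where there is no reading.
- get_calibration(name): a dict with "fx", "fy", "cx", "cy" (pixels), "position" and "orientation" of the camera in the world. Camera axes: x right, y down, z forward; pixel columns grow to the right and rows downward; lengths in m; the calibration is good to about 2 mm. A picture is of the moment at which its call begins. get_calibration takes no time and is no camera call.
- finish_job(): hands the job in, once; it reports no verdict.
Trained networks look in the newest picture that a camera, given by its name, has taken for a name from the list of things; names that differ only in an ending like _2 or _b are one class to them, and where a whole thing is asked for, a point or a joint stands for the part that bears it (a point fixed in the world has none). Each returns a list of dicts, best first, with "p" (0 to 1); they miss things now and then, are a little off and sometimes report something else, mostly with a low value. They report only what shows in the picture. A call takes as long as a camera call. They do not tell look-alikes from the thing itself.
- look_for(camera, query): "centre" ([column, row] in pixels, amid what is visible of it).
- masks_of(camera, query): "region" (480x640 bool, what is visible of it) and "centre" ([column, row] in pixels, amid what is visible of it).
- tip_of(camera, query): "centre" ([column, row] in pixels: a listed point, or the origin of a listed thing).
The state is a dict: "t": time; "q": joint angles; "dq": joint speeds; "effort": joint torques, N m; "tool_pos": TCP position; "tool_rot": TCP orientation; "contact_force": force on the tool from outside, world axes, zero at the start; "wrist_torque": the same for the moment, N m; "opening": finger opening in m.
Only numpy, scipy, OpenCV 4.12 (cv2) and the standard library are available. Lean on these libraries where they do the work, as an engineer would, in place of code of your own. Each camera call takes 0.05 s, during which the arm holds its last target.

### The job

Fit the grooved whetstone in the bench holder: lay it gently, groove up, on the rail between the two iron heads, slide its backing plate sideways in under the overhang of the fixed jaw until it bears on the rubber buffer that is hidden in there, and push the sliding toe up over the plate's other end until the stone is held firmly between the two. Go by feel: the buffer must be squeezed a little, but do not force it or the stone may crack; then let go, and leave the tray, the clamshell stone and the depth gauge alone.

Things in the scene. Friction and masses are not known exactly. Their poses are not given: they have to be found in the camera images.
- stone: Whetstone: grey block 140 x 50 x 25 mm with a 24 mm wide groove along its top, bonded on an aluminium plate 208 x 50 x 5 mm that sticks out 34 mm at both ends (overall height 30 mm, about 0.5 kg, both ends alike). It starts flat on the bench, plate down. Origin: centre of the plate's underside; x along its length, z up.
- holder: Stone holder, fixed on the bench: birch board 384 x 84 x 12 mm with a flat steel rail 44 mm wide along it, its top 30 mm above the bench. At the +x end stands the fixed jaw, on the other the sliding toe, both iron heads with an undercut facing each other. Origin: centre of the board's underside; x along the rail towards the jaw, z up.
- jaw: Fixed jaw, 58 mm long, 78 mm wide, top 21 mm above the rail. Origin: on the rail's top and centre line, at the mouth of its pocket, 113 mm from the holder's origin; x points along the rail into the pocket. The pocket is 54 mm wide (rounded corners begin 6 mm before the mouth, outside those 54 mm); from the mouth inwards its lip hangs over it, 7 mm above the rail.
- pocket (a point): Middle of the lip's front edge, 7 mm above the jaw's origin. Under the lip, out of sight, is a rubber buffer fast to the jaw; its face is 6 to 30 mm inside the mouth, differently each time. It gives 1 mm for each 8 N. The stone is held properly when it is squeezed by about 1 mm (8 N); more than 15 N on it may crack the stone.
- toe (a joint): Travel (m) of the toe along the rail towards the jaw: 0 = open, 0.09 = its end, 0 to 0.02 at the start. It drags with about 6 N, stays where left and holds about that much push. Head 42 mm long, 78 wide, top 19 mm above the rail; undercut as the jaw's, lip reaching 14 mm over the plate before the plate's end meets the back wall. Back wall to jaw's mouth: 0.256 minus travel.
- toe_tab (a point): Middle of the top of the brass thumb tab upright on the toe: 22 mm wide across the rail, 10 mm thick along it, 34 mm high, its top 53 mm above the rail (83 mm above the bench). It stands 13 mm behind the toe's back wall, on the rail's centre line.
- tray: Bystander: black lacquered tray 190 x 130 x 20 mm holding white go stones, loose on the bench. Origin: centre of its underside.
- shell: Bystander: a single white clamshell go stone, 22 mm across and 9 mm thick, loose on the bench. Origin: centre of its underside.
- gauge: Bystander: a steel depth gauge lying on the bench, cross bar 90 mm, blade 150 mm, 32 mm high at its thumb screw. Origin: underside of the cross bar's centre.
Not all that is in view belongs to the job. There is more than one size of the stone; the job needs the largest.

How it is judged:
By the outcome, as a careful person would: the job done as asked, in the order asked, and still so for the second after the job is handed in, with the robot touching nothing.
It also fails if it takes over 67 s, if anything falls off the work surface, if the arm or the gripper's body presses on something with over 40 N, if the wrist force passes 120 N, or if a joint passes its speed limit or range.

## Working session

There is one attempt and no reset: what is moved stays moved. The work goes in short steps, Python scripts to look and compute and a tool call to move; the robot and the scene stay as the last step left them, time stands still between calls to the robot, and variables do not carry over. Pictures are saved under pics/ and viewed, and the job is handed in when it is done.

Besides the shell and the picture viewer there is one more tool, called as name(argument=value, ...), one argument or row to a line, values as JSON. carry_out: Moves the arm, as the interface text tells. Shifts and turns lie within -1 to 1; 1 stands for 20 mm of shift or 0.1 rad of turn. Its arguments: {"type":"object","properties":{"increments":{"type":"array","items":{"type":"array"}},"squeeze":{"type":"number"}},"required":["increments"]}

```bash
ls; mkdir -p pics
cat > h.py <<'E'
import numpy as np, cv2
from scipy.spatial.transform import Rotation as R
from station import *
def cal(n):
    c=get_calibration(n); o=np.array(c["orientation"],float)
    if o.shape==(3,3): M=o
    elif o.size==3: M=R.from_rotvec(o).as_matrix()
    else: M=R.from_quat(o).as_matrix()
    return c,M,np.array(c["position"])
def ray(n,uv,z):
    c,M,p=cal(n); d=M@np.array([(uv[0]-c["cx"])/c["fx"],(uv[1]-c["cy"])/c["fy"],1.])
    return p+d*(z-p[2])/d[2]
def cloud(n,dep):
    c,M,p=cal(n); v,u=np.mgrid[0:480,0:640]
    P=np.stack([(u-c["cx"])/c["fx"]*dep,(v-c["cy"])/c["fy"]*dep,dep],-1)
    return P@M.T+p
def proj(n,X):
    c,M,p=cal(n); q=(np.array(X)-p)@M; return q[...,0]/q[...,2]*c["fx"]+c["cx"], q[...,1]/q[...,2]*c["fy"]+c["cy"]
E
python3 - <<'E'
from h import *
for n in("top","side"):
    im,d=get_image(n); cv2.imwrite(f"pics/{n}0.png",im); np.save(f"{n}0.npy",d); print(get_calibration(n))
    for q in("stone","holder","jaw","pocket","toe","toe_tab","tray","shell","gauge"):
        print(n,q,[(r["p"],np.round(r["centre"],1)) for r in (tip_of if q!="toe" else look_for)(n,q)])
print(get_obs())
E
```

```text
pics
{'fx': 472.62568010593463, 'fy': 472.62568010593463, 'cx': 316.8084684977476, 'cy': 241.75512807836165, 'position': array([ 0.26454094, -0.01347722,  1.04134232]), 'orientation': array([-2.23029288,  1.92797709, -0.24507806])}
top stone [(0.82, array([227.6, 308.5])), (0.75, array([340.3, 275.5])), (0.57, array([396.2, 355.2]))]
top holder [(0.7, array([329.2, 196. ]))]
top jaw [(0.8, array([280.7, 178.3])), (0.16, array([493.6, 270.4]))]
top pocket [(0.7, array([278.2, 176.9]))]
top toe [(0.83, array([385.3, 212. ]))]
top toe_tab [(0.79, array([392.4, 204.4]))]
top tray [(0.94, array([148.5, 235.7]))]
top shell [(0.64, array([436.2, 290. ]))]
top gauge [(0.98, array([492.1, 270.9]))]
{'fx': 591.5440801552548, 'fy': 591.5440801552548, 'cx': 324.0957538013137, 'cy': 234.36045937794165, 'position': array([ 0.1799775 , -0.72597685,  0.85244072]), 'orientation': array([-2.28946142,  0.4901187 , -0.18850293])}
side stone [(0.95, array([319.9, 289.8])), (0.92, array([265.5, 378.5])), (0.72, array([228.3, 229.5]))]
side holder [(0.64, array([388.7, 246.3]))]
side jaw [(0.63, array([370
[... 305 characters left out ...]
))]
side shell [(0.56, array([372.4, 387. ]))]
side gauge []
{'t': 1.0, 'q': array([ 1.02799663e+00,  5.27016914e-02,  1.61286205e+00, -3.60600712e-05,
        1.47601533e+00, -1.19022480e-01]), 'dq': array([-0.00040071,  0.00058354, -0.00050773,  0.00068715,  0.00148331,
        0.00036713]), 'effort': array([-1.07501783e-03, -3.93717670e+01, -3.70464957e+01, -1.69607238e-04,
        6.14093096e-04,  2.13273601e-06]), 'tool_pos': array([0.257015  , 0.56969848, 0.40472522]), 'tool_rot': array([-0.89165388,  1.38035468,  0.89161068]), 'contact_force': array([ 0.08951012, -0.22187204, -0.46884644]), 'wrist_torque': array([-0.05940407, -0.01398786,  0.01636764]), 'opening': 0.08543902912129375}
```

View pics/top0.png

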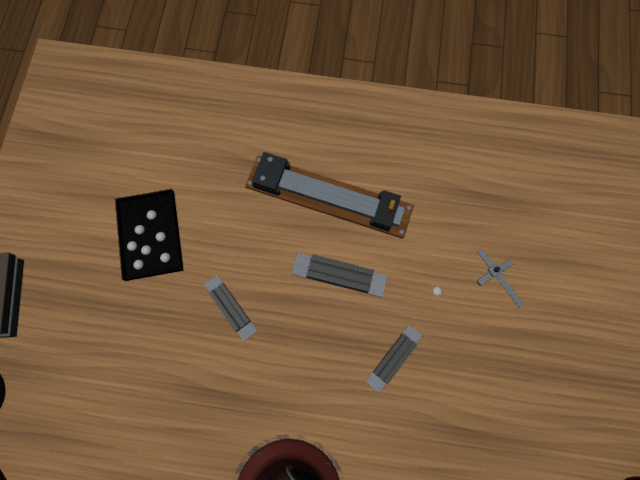

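View pics/side0.png

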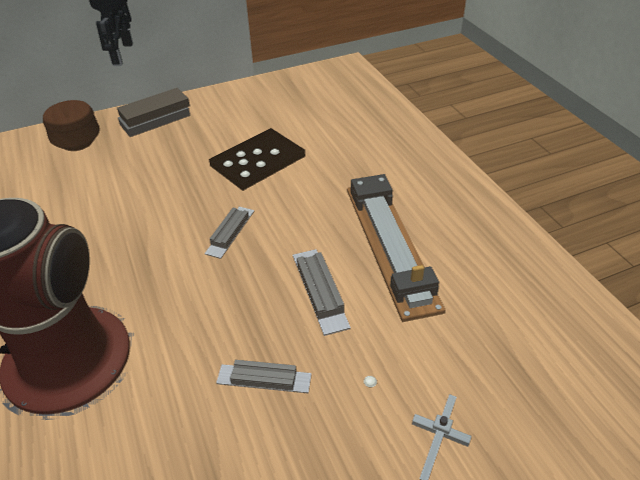

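Three stones are in the top view, at (340,275), (230,308) and (395,357). The middle one at (340,275) looks the longest. I'll measure all three and confirm it in an enlarged crop, along with the holder geometry.

Run:
```python
from h import *
for n in("top","side"):
    im,d=get_image(n); np.save(f"{n}0.npy",d); C=cloud(n,d); np.save(f"C{n}.npy",C)
    for q in("stone","holder","jaw","toe"):
        for r in masks_of(n,q):
            m=r["region"]&(d>0)
            P=C[m]
            box=cv2.minAreaRect(P[:,:2].astype(np.float32)*1000)
            print(n,q,r["p"],np.round(r["centre"]),m.sum(),"c",np.round(box[0],1),"sz",np.round(box[1],1),"a",round(box[2],2),"z",np.round(np.percentile(P[:,2],[2,50,98])*1000,1))
im,_=get_image("top"); cv2.imwrite("pics/crop1.png",cv2.resize(im[140:400,190:450],None,fx=2.3,fy=2.3,interpolation=cv2.INTER_CUBIC))
for n,uv in(("top",(280.7,178.3)),("side",(372,198)),):
    print(ray(n,uv,.03))
for n,uv in(("top",(392.4,204.4)),("side",(418.5,266.3)),):
    print("tab",ray(n,uv,.083))
for n,uv in(("top",(278.2,176.9)),("side",(372.3,194.9)),):
    print("pocket",ray(n,uv,.037))
for n,uv in(("top",(340.3,275.5)),("side",(319.9,289.8)),):
    print("stone",ray(n,uv,.0))
for n,uv in(("top",(329.2,196.)),("side",(388.7,246.3)),):
    print("holder",ray(n,uv,.0))
```

```text
top stone 0.71 [225. 310.] 1252 c [351.5 187.7] sz [156.   40.6] a 45.5 z [-0.1 17.9 24.6]
top stone 0.64 [395. 358.] 1380 c [ 295.4 -182.2] sz [ 42.7 155.7] a 59.63 z [-0.1 18.  24.9]
top stone 0.6 [340. 274.] 2341 c [461.7 -40.4] sz [211.7  61.1] a 83.18 z [-0.3 24.1 32.4]
top holder 0.68 [332. 195.] 6138 c [644.5   8.5] sz [390.3 102.8] a 79.28 z [ 4.6 28.7 53.8]
top jaw 0.81 [269. 170.] 1043 c [671.5 144.8] sz [ 67.5 100.5] a 79.42 z [16.6 50.1 55. ]
top toe 0.65 [384. 211.] 783 c [ 622.2 -124.1] sz [ 51.1 100.8] a 79.63 z [12.6 48.4 82.7]
side stone 0.74 [324. 290.] 2426 c [462.5 -43.6] sz [210.  60.] a 83.6 z [ 1.5 23.9 31.8]
side stone 0.74 [226. 231.] 1114 c [347.4 189.8] sz [160.   54.9] a 45.42 z [ 0.2 17.1 24.3]
side stone 0.67 [264. 378.] 2304 c [ 299.8 -174.3] sz [ 56.3 156.7] a 58.82 z [-0.5 16.7 23.8]
side holder 0.73 [393. 254.] 6280 c [639.6  12.1] sz [398.9 105. ] a 77.21 z [ 6.1 28.6 63.9]
side holder 0.41 [438. 430.] 1355 c [ 507.3 -393.9] sz [136.3  83.9] a 66.25 z [ 1.8 13.8 31.2]
side jaw 0.76 [371. 189.] 989 c [677.1 160.4] sz [108.  104.1] a 79.46 z [13.  49.1 54.1]
side toe 0.72 [412. 283.] 1147 c [ 613.6 -116.6] sz [64.5 78.2] a 80.04 z [16.5 47.5 81.5]
[0.65354167 0.12127617 0.03      ]
[0.65428494 0.12672597 0.03      ]
tab [ 0.60925944 -0.13134389  0.083     ]
tab [ 0.61293195 -0.12988339  0.083     ]
pocket [0.65336763 0.12650429 0.037     ]
pocket [0.65551276 0.1283369  0.037     ]
stone [ 0.45589521 -0.04395884  0.        ]
stone [ 4.58843859e-01 -4.08189530e-02 -1.11022302e-16]
holder [0.63813752 0.00639594 0.        ]
holder [0.63295829 0.00803354 0.        ]
```

View pics/crop1.png

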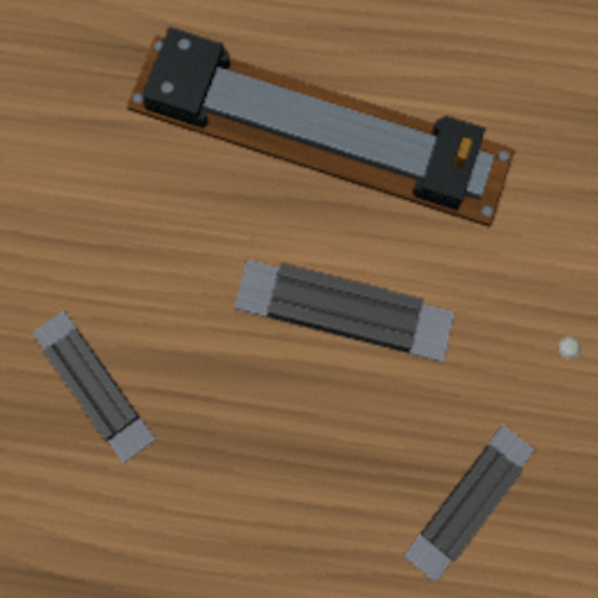

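The stone at (340,275) measures about 208 mm against about 155 mm for the other two, so it is the one for the job. Next I'll fit the rail and stone precisely.

```bash
cat >> h.py <<'E'
def fit(P,cen,lo,hi,rad):
    s=(P[...,2]>lo)&(P[...,2]<hi)&(np.hypot(P[...,0]-cen[0],P[...,1]-cen[1])<rad)
    Q=P[s][:,:2]; m=s.astype(np.uint8)
    b=cv2.minAreaRect((Q*1000).astype(np.float32)); w,h=b[1]; a=b[2] if w>h else b[2]+90
    v=np.linalg.svd(Q-Q.mean(0),full_matrices=False)[2][0]; a2=np.degrees(np.arctan2(v[1],v[0]))%180
    return np.round(b[0],1),np.round(sorted(b[1]),1),round(a%180,2),round(a2,2),s.sum()
E
python3 - <<'E'
from h import *
for n in("top","side"):
    C=np.load(f"C{n}.npy")
    print(n,"rail",fit(C,(.636,.01),.025,.034,.09),"stonetop",fit(C,(.4605,-.042),.026,.036,.12),"stoneall",fit(C,(.4605,-.042),.0035,.036,.12))
    print("jawtop",fit(C,(.668,.155),.047,.056,.06),"toetop",fit(C,(.613,-.117),.045,.0535,.06),"tab",fit(C,(.612,-.13),.070,.09,.03))
o=get_obs(); print(R.from_rotvec(o["tool_rot"]).as_matrix().round(3))
E
```

```text
top rail (array([636.3,   9.9]), array([ 46.6, 179.1]), 80.04, np.float64(79.61), np.int64(1444)) stonetop (array([457.5, -40.2]), array([ 51. , 139.4]), 83.62, np.float64(83.37), np.int64(928)) stoneall (array([457.4, -41.4]), array([217.6, 235.6]), 51.69, np.float64(83.05), np.int64(2274))
jawtop (array([661.5, 148.3]), array([58.9, 78.6]), 170.37, np.float64(170.59), np.int64(814)) toetop (array([ 611.6, -123.4]), array([42.2, 79.2]), 170.27, np.float64(170.76), np.int64(557)) tab (array([ 609.9, -129.1]), array([10. , 20.9]), 170.63, np.float64(169.9), np.int64(53))
side rail (array([636.5,  10. ]), array([ 46.9, 179.1]), 79.13, np.float64(79.71), np.int64(1377)) stonetop (array([458.4, -41.6]), array([ 50.7, 143.1]), 83.78, np.float64(83.35), np.int64(912)) stoneall (array([460.9, -48.4]), array([218. , 222.2]), 47.13, np.float64(83.88), np.int64(2320))
jawtop (array([661.3, 145.5]), array([62.2, 78.4]), 169.44, np.float64(169.98), np.int64(635)) toetop (array([ 612.5, -124.9]), array([45.6, 78.5]), 170.07, np.float64(166.83), np.int64(624)) tab (array([ 612.1, -131.6]), array([12.5, 22.6]), 177.08, np.float64(167.41), np.int64(95))
[[ 0.    -0.912  0.411]
 [-0.     0.411  0.912]
 [-1.    -0.    -0.   ]]
```

carry_out(
  increments=[
    [[0, 0, -0.4], [0.3, -1, 0], 1],
    [[0, 0, -0.4], [0.3, -1, 0], 1],
    [[0, 0, -0.4], [0.3, -1, 0], 1],
    [[0, 0, -0.4], [0.3, -1, 0], 1],
    [[0, 0, -0.4], [0.3, -1, 0], 1],
    [[0, 0, -0.4], [0.3, -1, 0], 1],
    [[0, 0, -0.4], [0.3, -1, 0], 1],
    [[0, 0, -0.4], [0.3, -1, 0], 1],
  ],
  squeeze=40,
)

```text
t: 2.35
tool_pos: [0.3052, 0.4057, 0.4048]
tool_rot: [-0.639, 1.473, 0.64]
contact_force: [0.7, 0.1, 0.3]
opening: 0.0856
```

carry_out(
  increments=[
    [[0, 0, -0.4], [0.3, -1, -0.2], 1],
    [[0, 0, -0.4], [0.3, -1, -0.2], 1],
    [[0, 0, -0.4], [0.3, -1, -0.2], 1],
    [[0, 0, -0.4], [0.3, -1, -0.2], 1],
    [[0, 0, -0.4], [0.3, -1, -0.2], 1],
    [[0, 0, -0.4], [0.3, -1, -0.2], 1],
    [[0, 0, -0.4], [0.3, -1, -0.2], 1],
    [[0, 0, -0.4], [0.3, -1, -0.2], 1],
  ],
)

```text
t: 3.15
tool_pos: [0.3542, 0.2389, 0.3738]
tool_rot: [-0.379, 1.53, 0.381]
contact_force: [0.9, -0.7, -0.8]
opening: 0.0856
```

carry_out(
  increments=[
    [[0, 0, -0.43], [0.37, -1, -0.44], 1],
    [[0, 0, -0.43], [0.37, -1, -0.44], 1],
    [[0, 0, -0.43], [0.37, -1, -0.44], 1],
    [[0, 0, -0.43], [0.37, -1, -0.44], 1],
    [[0, 0, -0.43], [0.37, -1, -0.44], 1],
    [[0, 0, -0.43], [0.37, -1, -0.44], 1],
    [[0, 0, -0.43], [0.37, -1, -0.44], 1],
  ],
)

```text
t: 3.85
tool_pos: [0.4072, 0.0929, 0.3127]
tool_rot: [-0.135, 1.552, 0.135]
contact_force: [0.0, -0.2, 0.1]
opening: 0.0856
```

carry_out(
  increments=[
    [[0, 0, -0.43], [0.37, -1, -0.44], 1],
    [[0, 0, -0.43], [0.37, -1, -0.44], 1],
    [[0, 0, -0.43], [0.37, -1, -0.44], 1],
    [[0, 0, -0.43], [0.37, -1, -0.44], 1],
    [[0, 0, -0.43], [0.37, -1, -0.44], 1],
    [[0, 0, -0.43], [0.37, -0.8, -0.44], 1],
    [[0, 0, 0], [0, 0, 0], 1],
  ],
)

```text
t: 4.55
tool_pos: [0.4531, -0.03, 0.2583]
tool_rot: [0.077, 1.553, -0.081]
contact_force: [0.8, 0.6, 1.0]
opening: 0.0852
```

```bash
cat >> h.py <<'E'
def st():
    o=get_obs(); M=R.from_rotvec(o["tool_rot"]).as_matrix()
    print("t",round(o["t"],2),"pos",np.round(np.array(o["tool_pos"])*1000,1),"zang",round(np.degrees(np.arctan2(M[1,2],M[0,2])),2),"xax",M[:,0].round(4),"zz",M[2,2].round(4),"F",np.round(o["contact_force"],1),"op",round(o["opening"]*1000,1),"q",np.round(o["q"],2))
    return o
E
python3 -c "
from h import *
st()"
```

```text
t 4.55 pos [453.1 -30.  258.3] zang -5.77 xax [ 0.0163 -0.0032 -0.9999] zz 0.0165 F [0.8 0.6 1. ] op 85.2 q [-0.23 -0.24  2.14  0.    1.22 -0.13]
```

carry_out(
  increments=[
    [[0, 0.1, -0.1], [0.25, -0.5, -0.5], 1],
    [[0, 0, 0], [0, 0, -0.9], 1],
    [[0, 0, 0], [0, 0, 0], 1],
  ],
)

```text
t: 4.85
tool_pos: [0.4584, -0.0397, 0.2312]
tool_rot: [0.084, 1.561, -0.088]
contact_force: [-0.8, -0.0, 0.5]
opening: 0.0856
```

```bash
python3 -c "
from h import *
st()
im,_=get_image('side');c=im[180:380,220:420];cv2.imwrite('pics/s1.png',cv2.resize(c,None,fx=3,fy=3))
im,_=get_image('top');c=im[180:380,240:440];cv2.imwrite('pics/t1.png',cv2.resize(c,None,fx=3,fy=3))
st()"
```

```text
t 4.85 pos [458.4 -39.7 231.2] zang -6.27 xax [ 0.0075 -0.0027 -1.    ] zz 0.0077 F [-0.8 -0.   0.5] op 85.6 q [-0.25 -0.18  2.14 -0.    1.17 -0.14]
t 4.95 pos [459.5 -39.9 233.6] zang -6.25 xax [ 0.0121 -0.004  -0.9999] zz 0.0125 F [-0.1 -0.  -0.4] op 85.3 q [-0.25 -0.18  2.13 -0.    1.17 -0.14]
```

View pics/s1.png

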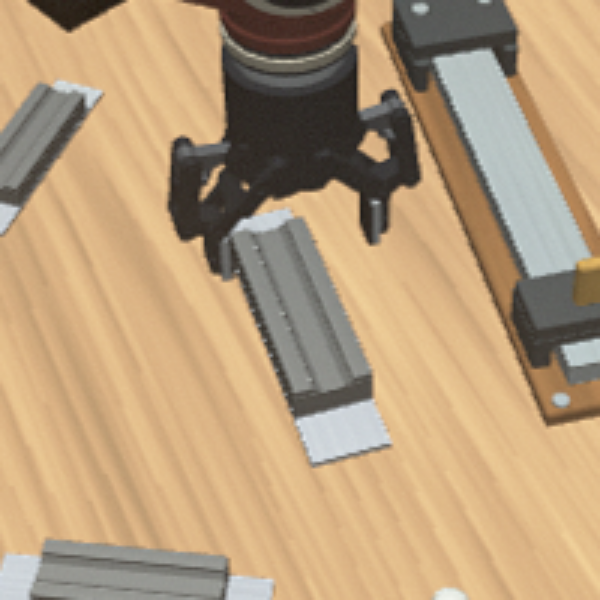

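The fingers at crop (225,260) and (375,220) straddle the stone and are in line with it. I'm descending.

carry_out(
  increments=[
    [[0, 0.1, -0.03], [-0.05, -0.05, -0.9], 1],
    [[0, 0, 0], [0, 0, -0.9], 1],
    [[0, 0, 0], [0, 0, -0.8], 1],
    [[0, 0, 0], [0, 0, 0], 1],
  ],
)

```text
t: 5.35
tool_pos: [0.4592, -0.0398, 0.1819]
tool_rot: [0.082, 1.561, -0.09]
contact_force: [-0.7, 0.2, 0.1]
opening: 0.0857
```

```bash
python3 -c "
from h import *
st()"
```

```text
t 5.35 pos [459.2 -39.8 181.9] zang -6.28 xax [ 0.0074 -0.0056 -1.    ] zz 0.008 F [-0.7  0.2  0.1] op 85.7 q [-0.25 -0.09  2.15 -0.    1.07 -0.14]
```

carry_out(
  increments=[
    [[0.06, 0.08, 0], [0, 0, -0.3], 1],
    [[0, 0, 0], [0, 0, 0], 0.5],
    [[0, 0, 0], [0, 0, 0], 0.3],
    [[0, 0, 0], [0, 0, 0], 0.3],
    [[0, 0, 0], [0, 0, 0], 0.3],
    [[0, 0, 0], [0, 0, 0], 0.3],
  ],
  squeeze=40,
)

```text
t: 5.95
tool_pos: [0.4594, -0.0395, 0.1768]
tool_rot: [0.086, 1.57, -0.085]
contact_force: [0.4, 0.6, -3.1]
opening: 0.049
```

```bash
python3 -c "
from h import *
st()"
```

```text
t 5.95 pos [459.4 -39.5 176.8] zang -6.23 xax [-6.e-04  6.e-04 -1.e+00] zz -0.0007 F [ 0.4  0.6 -3.1] op 49.0 q [-0.25 -0.07  2.15  0.    1.06 -0.14]
```

carry_out(
  increments=[
    [[0, 0, 0], [0, 0, 0.5], 0.3],
    [[0, 0, 0], [0, 0, 1], 0.3],
    [[0, 0, 0], [0, 0, 1], 0.3],
    [[0, 0, 0], [0, 0, 1], 0.3],
    [[0, 0, 0], [0, 0, 0.5], 0.3],
    [[0, 0, 0], [0, 0, 0], 0.3],
  ],
)

```text
t: 6.55
tool_pos: [0.4557, -0.0386, 0.257]
tool_rot: [0.088, 1.579, -0.084]
contact_force: [-0.1, 0.1, -4.7]
opening: 0.0493
```

```bash
python3 -c "
from h import *
st()"
```

```text
t 6.55 pos [455.7 -38.6 257. ] zang -6.24 xax [-0.0098  0.0031 -0.9999] zz -0.0101 F [-0.1  0.1 -4.7] op 49.3 q [-0.25 -0.22  2.12  0.    1.25 -0.14]
```

carry_out(
  increments=[
    [[0, 0, -0.1], [0.5, 0.1, 0], 0.3],
    [[0, 0, -0.1], [1, 0.3, 0], 0.3],
    [[0, 0, -0.1], [1, 0.3, 0], 0.3],
    [[0, 0, -0.1], [1, 0.3, 0], 0.3],
    [[0, 0, -0.1], [1, 0.3, 0], 0.3],
    [[0, 0, -0.1], [1, 0.3, 0], 0.3],
    [[0, 0, -0.1], [1, 0.3, 0], 0.3],
    [[0, 0, 0], [0.5, 0.1, 0], 0.3],
  ],
)

```text
t: 7.35
tool_pos: [0.6, 0.0047, 0.2438]
tool_rot: [0.151, 1.592, -0.143]
contact_force: [-0.1, -1.0, -6.6]
opening: 0.0489
```

```bash
python3 -c "
from h import *
st()"
```

```text
t 7.35 pos [600.    4.7 243.8] zang -10.68 xax [-0.0254  0.0076 -0.9996] zz -0.0263 F [-0.1 -1.  -6.6] op 48.9 q [-0.12  0.15  1.79  0.    1.23  0.07]
```

carry_out(
  increments=[
    [[-0.08, -0.2, 0.06], [0.9, 0.1, 0.2], 0.3],
    [[0, 0, 0], [0.8, 0.07, 0], 0.3],
    [[0, 0, 0], [0, 0, 0], 0.3],
    [[0, 0, 0], [0, 0, 0], 0.3],
  ],
)

```text
t: 7.75
tool_pos: [0.6352, 0.0089, 0.241]
tool_rot: [0.14, 1.582, -0.142]
contact_force: [1.1, 0.1, -5.7]
opening: 0.0493
```

```bash
python3 -c "
from h import *
st()
for n in ('top','side'):
    im,d=get_image(n);C=cloud(n,d);np.save(f'C{n}.npy',C)
    c=im[140:300,220:440] if n=='top' else im[160:340,280:480];cv2.imwrite(f'pics/{n}2.png',cv2.resize(c,None,fx=3,fy=3))
st()"
```

```text
t 7.75 pos [635.2   8.9 241. ] zang -10.29 xax [-0.0155  0.     -0.9999] zz -0.0153 F [ 1.1  0.1 -5.7] op 49.3 q [-0.1   0.23  1.71 -0.    1.22  0.08]
t 7.85 pos [634.8   8.9 241.2] zang -10.3 xax [-0.0152  0.     -0.9999] zz -0.015 F [-1.1  0.7 -5.9] op 49.3 q [-0.1   0.23  1.71 -0.    1.22  0.08]
```

View pics/top2.png

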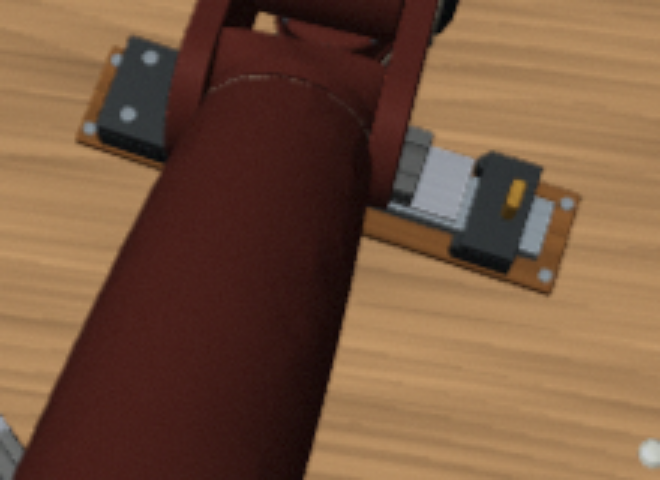

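View pics/side2.png

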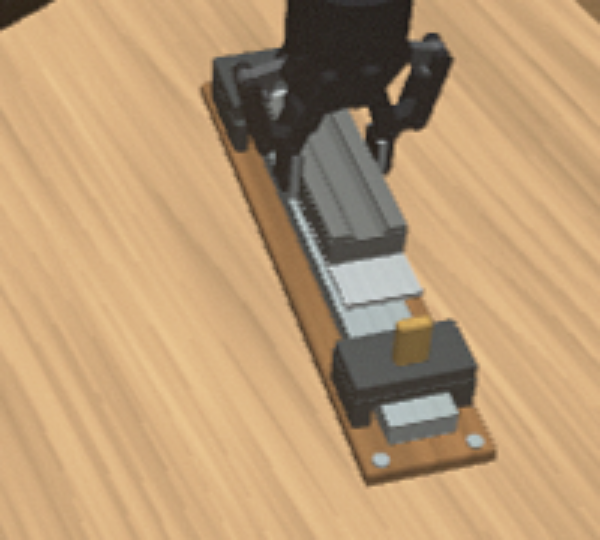

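Run:
```python
from h import *
u=np.array([.1771,.9842]); nn=np.array([u[1],-u[0]]); c0=np.array([.6364,.010])
for n in("side","top"):
    C=np.load(f"C{n}.npy"); d=C[...,:2]-c0; s=d@u*1000; l=d@nn*1000; z=C[...,2]*1000
    m=(s>-112)&(s<-70)&(abs(l)<45)&(z>58)&(z<80)
    print(n,"plate",m.sum(),"s",np.percentile(s[m],[0,3,50,97]).round(1),"z",np.percentile(z[m],[3,50,97]).round(1))
    for a in range(-106,-66,6):
        k=m&(s>a)&(s<=a+6)
        if k.sum()>8: print(a,k.sum(),"l",l[k].min().round(1),l[k].max().round(1),"z",np.median(z[k]).round(1))
    k=(s>-72)&(s<-35)&(abs(l)<45)&(z>84)&(z<100)
    if k.sum()>8: print("stonetop",k.sum(),l[k].min().round(1),l[k].max().round(1),np.median(z[k]).round(1))
```

```text
side plate 505 s [-111.1 -107.8  -88.5  -72.2] z [64.9 69.1 77.7]
-106 64 l -29.4 19.7 z 68.7
-100 71 l -29.4 19.8 z 68.8
-94 67 l -29.4 20.1 z 68.7
-88 59 l -29.3 18.9 z 68.8
-82 60 l -29.2 20.4 z 68.8
-76 128 l -29.9 20.4 z 73.1
stonetop 393 -29.6 21.8 91.1
top plate 353 s [-106.9 -105.9  -89.6  -73.8] z [65.9 69.  72.6]
-106 60 l -29.3 20.3 z 68.9
-100 62 l -30.7 20.5 z 69.4
-94 64 l -30.1 19.8 z 69.2
-88 60 l -29.5 19.7 z 68.8
-82 59 l -30.4 18.6 z 68.9
-76 38 l -30.0 19.7 z 69.0
stonetop 173 -29.9 20.0 91.6
```

carry_out(
  increments=[
    [[0, -0.15, 0], [0.12, -0.03, -0.7], 0.3],
    [[0, -0.05, 0], [0, 0, -0.3], 0.3],
    [[0, 0, 0], [0, 0, 0], 0.3],
    [[0, 0, 0], [0, 0, 0], 0.3],
  ],
)

```text
t: 8.25
tool_pos: [0.6351, 0.008, 0.2204]
tool_rot: [0.142, 1.564, -0.141]
contact_force: [0.3, 0.5, -6.3]
opening: 0.0491
```

```bash
cat >> h.py <<'E'
u=np.array([.1771,.9842]); nn=np.array([u[1],-u[0]]); c0=np.array([.6364,.010])
def plate(zlo,zhi,s0=-112,s1=-74):
  for n in("side","top"):
    im,d=get_image(n); C=cloud(n,d); np.save(f"C{n}.npy",C); cv2.imwrite(f"pics/l_{n}.png",im)
    d=C[...,:2]-c0; s=d@u*1000; l=d@nn*1000; z=C[...,2]*1000
    m=(s>s0)&(s<s1)&(abs(l)<45)&(z>zlo)&(z<zhi)
    print(n,m.sum(),"send",np.percentile(s[m],[1,3,5]).round(1),"z",np.percentile(z[m],[5,50,95]).round(1))
    for a in range(s0,s1,6):
        k=m&(s>a)&(s<=a+6)
        if k.sum()>8: print(a,k.sum(),"l",l[k].min().round(1),l[k].max().round(1),"mid",round((l[k].min()+l[k].max())/2,1),"z",np.median(z[k]).round(1))
E
python3 -c "
from h import *
st()
plate(46,62)"
```

```text
t 8.25 pos [635.1   8.  220.4] zang -10.34 xax [ 2.7e-03  1.0e-04 -1.0e+00] zz 0.0026 F [ 0.3  0.5 -6.3] op 49.1 q [-0.1   0.25  1.72  0.    1.17  0.08]
side 377 send [-109.7 -108.  -107.6] z [46.4 48.4 58. ]
-112 36 l -21.9 21.0 mid -0.4 z 48.1
-106 57 l -26.6 24.4 mid -1.1 z 48.2
-100 59 l -26.1 23.5 mid -1.3 z 48.3
-94 57 l -25.6 23.8 mid -0.9 z 47.9
-88 57 l -26.4 23.7 mid -1.3 z 48.4
-82 55 l -25.7 23.8 mid -0.9 z 48.1
-76 56 l -25.3 21.1 mid -2.1 z 54.5
top 292 send [-106.9 -105.9 -105.4] z [46.5 48.6 51.2]
-112 9 l -23.2 21.7 mid -0.7 z 48.3
-106 51 l -27.9 22.2 mid -2.9 z 48.3
-100 51 l -27.3 23.3 mid -2.0 z 48.3
-94 57 l -26.7 21.3 mid -2.7 z 48.6
-88 48 l -28.1 20.4 mid -3.8 z 48.9
-82 59 l -27.6 21.7 mid -3.0 z 48.8
-76 17 l -25.8 20.4 mid -2.7 z 49.8
```

carry_out(
  increments=[
    [[0, 0.02, 0], [0.1, 0, -0.3], 0.3],
    [[0, 0, 0], [0, 0, -0.15], 0.3],
    [[0, 0, 0], [0, 0, 0], 0.3],
    [[0, 0, 0], [0, 0, 0], 0.3],
  ],
)

```text
t: 8.75
tool_pos: [0.638, 0.008, 0.2124]
tool_rot: [0.141, 1.563, -0.141]
contact_force: [0.6, -0.7, -5.9]
opening: 0.049
```

```bash
python3 -c "
from h import *
st()
plate(36,50)"
```

```text
t 8.75 pos [638.    8.  212.4] zang -10.33 xax [ 3.4e-03 -2.0e-04 -1.0e+00] zz 0.0034 F [ 0.6 -0.7 -5.9] op 49.0 q [-0.1   0.27  1.71  0.    1.16  0.08]
side 352 send [-108.2 -107.1 -105.8] z [37.6 40.1 44.1]
-112 17 l -21.5 4.0 mid -8.7 z 39.8
-106 48 l -22.9 23.6 mid 0.4 z 40.2
-100 64 l -22.2 26.8 mid 2.3 z 39.9
-94 64 l -23.5 26.7 mid 1.6 z 39.9
-88 58 l -22.3 25.7 mid 1.7 z 40.2
-82 59 l -23.3 26.6 mid 1.7 z 40.0
-76 42 l -22.7 23.8 mid 0.5 z 42.6
top 324 send [-110.9 -106.6 -105.9] z [37.5 40.4 43.4]
-112 15 l -37.4 36.6 mid -0.4 z 38.3
-106 60 l -24.6 26.2 mid 0.8 z 40.8
-100 55 l -23.5 25.3 mid 0.9 z 40.5
-94 61 l -24.4 25.8 mid 0.7 z 40.2
-88 53 l -24.5 24.3 mid -0.1 z 39.7
-82 61 l -23.7 25.9 mid 1.1 z 40.4
-76 19 l -23.4 23.1 mid -0.2 z 40.0
```

carry_out(
  increments=[
    [[0, 0.03, 0], [-0.05, 0, -0.1], 0.3],
    [[0, 0, 0], [0, 0, -0.1], 0.3],
    [[0, 0, 0], [0, 0, 0], 0.3],
    [[0, 0, 0], [0, 0, 0], 0.3],
  ],
)

```text
t: 9.25
tool_pos: [0.637, 0.008, 0.2084]
tool_rot: [0.141, 1.566, -0.142]
contact_force: [0.1, 0.3, -5.8]
opening: 0.0493
```

```bash
python3 -c "
from h import *
st()"
```

```text
t 9.25 pos [637.    8.  208.4] zang -10.33 xax [ 5.e-04 -2.e-04 -1.e+00] zz 0.0006 F [ 0.1  0.3 -5.8] op 49.3 q [-0.1   0.27  1.72 -0.    1.15  0.08]
```

carry_out(
  increments=[
    [[0, 0, 0], [0, 0, -0.05], 0.3],
    [[0, 0, 0], [0, 0, 0], 0.3],
  ],
)

```text
t: 9.45
tool_pos: [0.637, 0.008, 0.2073]
tool_rot: [0.141, 1.566, -0.142]
contact_force: [-0.7, -0.3, -5.8]
opening: 0.0494
```

carry_out(
  increments=[
    [[0, 0, 0], [0, 0, -0.04], 0.3],
    [[0, 0, 0], [0, 0, 0], 0.3],
  ],
)

```text
t: 9.65
tool_pos: [0.6372, 0.0079, 0.207]
tool_rot: [0.141, 1.565, -0.142]
contact_force: [0.7, -0.4, -5.8]
opening: 0.0495
```

carry_out(
  increments=[
    [[0, 0, 0], [0, 0, -0.05], 0.3],
    [[0, 0, 0], [0, 0, 0], 0.3],
  ],
)

```text
t: 9.85
tool_pos: [0.6375, 0.008, 0.207]
tool_rot: [0.141, 1.565, -0.142]
contact_force: [-0.9, -0.6, -5.8]
opening: 0.0492
```

carry_out(
  increments=[
    [[0, 0, 0], [0, 0, -0.05], 0.3],
    [[0, 0, 0], [0, 0, 0], 0.3],
  ],
)

```text
t: 10.05
tool_pos: [0.6377, 0.0079, 0.2069]
tool_rot: [0.141, 1.564, -0.142]
contact_force: [-1.1, -0.6, -6.6]
opening: 0.0491
```

```bash
python3 -c "
from h import *
o=st();print(o['wrist_torque'])
plate(31.5,41)
im=cv2.imread('pics/l_side.png');cv2.imwrite('pics/s3.png',cv2.resize(im[160:340,300:480],None,fx=3.3,fy=3.3))"
```

```text
t 10.05 pos [637.7   7.9 206.9] zang -10.32 xax [ 1.7e-03 -4.0e-04 -1.0e+00] zz 0.0018 F [-1.1 -0.6 -6.6] op 49.1 q [-0.1   0.27  1.72 -0.    1.15  0.08]
[0.08336287 0.06862421 0.03700701]
side 294 send [-104.8 -103.1 -102.6] z [32.4 34.7 37.4]
-106 30 l -22.9 5.9 mid -8.5 z 35.2
-100 52 l -23.3 24.6 mid 0.6 z 35.1
-94 63 l -23.3 24.8 mid 0.7 z 34.5
-88 54 l -23.8 25.7 mid 1.0 z 34.3
-82 66 l -23.9 25.9 mid 1.0 z 34.7
-76 29 l -22.9 26.4 mid 1.8 z 35.7
top 316 send [-111.5 -110.3 -108.5] z [32.3 34.7 38. ]
-112 25 l -37.8 37.2 mid -0.3 z 35.5
-106 58 l -24.3 26.3 mid 1.0 z 34.9
-100 51 l -24.8 24.7 mid -0.1 z 35.0
-94 56 l -25.6 25.4 mid -0.1 z 34.3
-88 55 l -24.6 25.5 mid 0.4 z 34.5
-82 58 l -24.8 26.3 mid 0.7 z 34.7
-76 13 l -21.8 23.7 mid 0.9 z 35.3
```

View pics/s3.png

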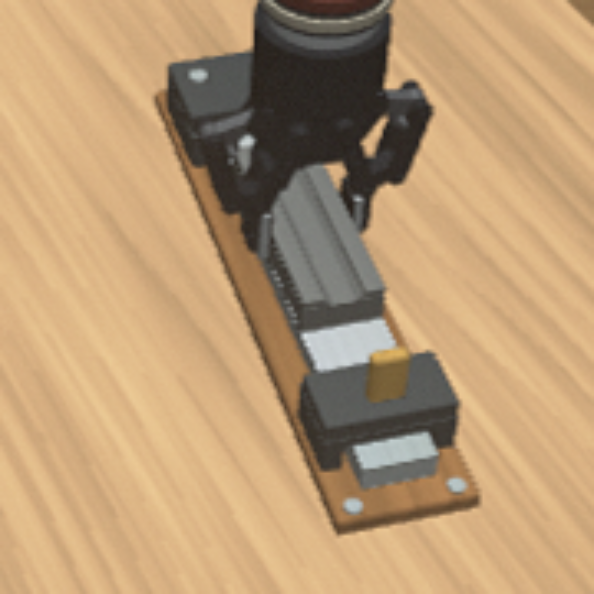

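carry_out(
  increments=[
    [[0, 0.02, 0], [-0.02, 0, -0.08], 0.3],
    [[0, 0, 0], [0, 0, 0], 0.3],
  ],
)

```text
t: 10.35
tool_pos: [0.638, 0.0079, 0.2069]
tool_rot: [0.141, 1.565, -0.142]
contact_force: [-0.2, -0.2, -6.0]
opening: 0.0494
```

```bash
python3 -c "
from h import *
for i in range(5):
  o=st();print(o['wrist_torque'], o['effort'].round(1))
  get_image('top')"
```

```text
t 10.35 pos [638.    7.9 206.9] zang -10.32 xax [ 1.5e-03 -4.0e-04 -1.0e+00] zz 0.0015 F [-0.2 -0.2 -6. ] op 49.4 q [-0.1   0.27  1.72 -0.    1.15  0.08]
[-0.02079539  0.04536246  0.00913108] [ -0.  -47.9 -35.4  -0.   -0.    0. ]
t 10.4 pos [638.    7.9 206.8] zang -10.32 xax [ 1.6e-03 -5.0e-04 -1.0e+00] zz 0.0017 F [-0.4 -0.  -2.2] op 49.5 q [-0.1   0.27  1.72 -0.    1.15  0.08]
[0.09151828 0.21266537 0.05321797] [ -0.1 -44.9 -33.3  -0.1  -0.3   0. ]
t 10.45 pos [638.    7.9 206.8] zang -10.32 xax [ 1.6e-03 -4.0e-04 -1.0e+00] zz 0.0016 F [ 0.  -0.9 -0.8] op 49.4 q [-0.1   0.27  1.72 -0.    1.15  0.08]
[0.08115509 0.10149534 0.00188708] [ -0.1 -45.3 -33.3  -0.1  -0.2   0. ]
t 10.5 pos [638.    7.9 206.9] zang -10.32 xax [ 1.5e-03 -4.0e-04 -1.0e+00] zz 0.0016 F [-0.9 -0.7 -2.3] op 49.1 q [-0.1   0.27  1.72 -0.    1.15  0.08]
[0.04719105 0.13042121 0.07808546] [ -0.1 -45.3 -33.3  -0.1  -0.2   0. ]
t 10.55 pos [638.    7.9 206.8] zang -10.32 xax [ 1.5e-03 -4.0e-04 -1.0e+00] zz 0.0015 F [-0.4  0.  -1.9] op 49.2 q [-0.1   0.27  1.72 -0.    1.15  0.08]
[0.08191625 0.06794606 0.01776948] [ -0.1 -45.3 -33.2  -0.1  -0.1   0. ]
```

carry_out(
  increments=[
    [[0, 0, 0], [0.01, 0.2, 0], 0.3],
    [[0, 0, 0], [0.01, 0.2, 0], 0.3],
    [[0, 0, 0], [0, 0, 0], 0.3],
  ],
)

```text
t: 10.9
tool_pos: [0.6386, 0.0157, 0.2068]
tool_rot: [0.14, 1.564, -0.143]
contact_force: [-0.5, 1.1, -2.4]
opening: 0.0492
```

```bash
python3 -c "
from h import *
o=st();print((np.array(o['tool_pos'])[:2]-c0)@u*1000,(np.array(o['tool_pos'])[:2]-c0)@nn*1000)
plate(31.5,41)"
```

```text
t 10.9 pos [638.6  15.7 206.8] zang -10.35 xax [ 0.0022 -0.002  -1.    ] zz 0.0025 F [-0.5  1.1 -2.4] op 49.2 q [-0.09  0.28  1.71 -0.    1.15  0.09]
5.998191437525544 1.2016780262872067
side 266 send [-101.6 -100.8 -100.2] z [32.3 34.6 36.8]
-106 14 l -22.8 4.9 mid -9.0 z 33.8
-100 60 l -23.6 24.0 mid 0.2 z 34.7
-94 56 l -25.5 26.6 mid 0.6 z 34.6
-88 64 l -23.9 25.5 mid 0.8 z 34.6
-82 58 l -24.1 26.7 mid 1.3 z 34.4
-76 13 l -16.1 24.4 mid 4.1 z 34.1
top 264 send [-111.7 -110.9 -110. ] z [31.9 34.7 37.9]
-112 22 l -37.9 37.6 mid -0.2 z 35.0
-106 12 l -23.0 16.0 mid -3.5 z 32.1
-100 48 l -24.3 24.2 mid -0.0 z 34.8
-94 55 l -24.9 24.2 mid -0.3 z 34.7
-88 54 l -25.1 23.9 mid -0.6 z 34.8
-82 59 l -25.1 26.2 mid 0.6 z 34.6
-76 14 l -21.5 20.8 mid -0.4 z 35.0
```

carry_out(
  increments=[
    [[0.02, 0.02, 0], [0.02, 0.2, 0], 0.3],
    [[0, 0, 0], [0.02, 0.15, 0], 0.3],
  ],
)

```text
t: 11.2
tool_pos: [0.6395, 0.0224, 0.2068]
tool_rot: [0.141, 1.566, -0.143]
contact_force: [-1.3, -2.5, -1.5]
opening: 0.0493
```

carry_out(
  increments=[
    [[0, 0, 0], [0.01, 0.1, 0], 0.3],
    [[0, 0, 0], [0.01, 0.05, 0], 0.3],
  ],
)

```text
t: 11.4
tool_pos: [0.6399, 0.0257, 0.2068]
tool_rot: [0.14, 1.566, -0.143]
contact_force: [-0.5, -2.8, -0.8]
opening: 0.0493
```

carry_out(
  increments=[
    [[0, 0, 0], [0.01, 0.05, 0], 0.3],
    [[0, 0, 0], [0.01, 0.05, 0], 0.3],
  ],
)

```text
t: 11.6
tool_pos: [0.6403, 0.0278, 0.2068]
tool_rot: [0.14, 1.566, -0.143]
contact_force: [-0.7, -2.9, -2.3]
opening: 0.0494
```

carry_out(
  increments=[
    [[0, 0, 0], [0.01, 0.05, 0], 0.3],
    [[0, 0, 0], [0.01, 0.05, 0], 0.3],
  ],
)

```text
t: 11.8
tool_pos: [0.6408, 0.0298, 0.2069]
tool_rot: [0.14, 1.566, -0.144]
contact_force: [-1.1, -2.3, -1.7]
opening: 0.0494
```

carry_out(
  increments=[
    [[0, 0, 0], [0.01, 0.05, 0], 0.3],
    [[0, 0, 0], [0.01, 0.05, 0], 0.3],
  ],
)

```text
t: 12.0
tool_pos: [0.6412, 0.0319, 0.2068]
tool_rot: [0.14, 1.566, -0.144]
contact_force: [-1.0, -3.2, -1.6]
opening: 0.0494
```

carry_out(
  increments=[
    [[0, 0, 0], [0.01, 0.05, 0], 0.3],
    [[0, 0, 0], [0.005, 0.05, 0], 0.3],
  ],
)

```text
t: 12.2
tool_pos: [0.6415, 0.0341, 0.2068]
tool_rot: [0.14, 1.566, -0.144]
contact_force: [0.4, -3.4, -3.0]
opening: 0.0492
```

carry_out(
  increments=[
    [[0, 0, 0], [0.01, 0.05, 0], 0.3],
    [[0, 0, 0], [0.005, 0.05, 0], 0.3],
  ],
)

```text
t: 12.4
tool_pos: [0.6418, 0.0357, 0.2069]
tool_rot: [0.138, 1.566, -0.145]
contact_force: [-0.7, -6.6, -1.8]
opening: 0.049
```

carry_out(
  increments=[
    [[0, 0, 0], [0.005, 0.04, 0], 0.3],
  ],
)

```text
t: 12.5
tool_pos: [0.6419, 0.0359, 0.2069]
tool_rot: [0.137, 1.567, -0.146]
contact_force: [-1.6, -6.4, -1.5]
opening: 0.0496
```

```bash
python3 -c "
from h import *
o=st();print(o['wrist_torque'],(np.array(o['tool_pos'])[:2]-c0)@u*1000,(np.array(o['tool_pos'])[:2]-c0)@nn*1000)
plate(31.5,41,-100,-60); o=st()"
```

```text
t 12.5 pos [641.9  35.9 206.9] zang -10.33 xax [-0.0011 -0.0059 -1.    ] zz -0.0 F [-1.6 -6.4 -1.5] op 49.6 q [-0.06  0.28  1.7  -0.01  1.16  0.12]
[-0.63942674  0.26119253 -0.00512025] 26.50785663217691 0.8359055903407073
side 228 send [-95.5 -87.9 -83.1] z [32.  34.5 37.1]
-88 11 l -21.2 23.3 mid 1.0 z 34.8
-82 57 l -24.6 24.1 mid -0.3 z 34.4
-76 62 l -25.1 25.0 mid -0.0 z 34.6
-70 59 l -25.0 25.2 mid 0.1 z 34.6
-64 32 l -24.0 24.0 mid -0.0 z 34.5
top 205 send [-97.4 -93.5 -88. ] z [32.1 34.6 37.7]
-88 9 l -23.1 19.8 mid -1.6 z 32.7
-82 40 l -25.5 22.4 mid -1.5 z 34.8
-76 53 l -26.2 22.9 mid -1.6 z 34.8
-70 58 l -25.7 23.8 mid -1.0 z 34.8
-64 34 l -26.1 24.0 mid -1.0 z 34.4
t 12.6 pos [641.9  35.9 206.9] zang -10.34 xax [-0.0012 -0.0058 -1.    ] zz -0.0001 F [-1.4 -5.9 -1.3] op 49.1 q [-0.06  0.28  1.7  -0.01  1.16  0.12]
```

carry_out(
  increments=[
    [[-0.03, 0, 0], [0.005, 0.05, 0], 0.3],
  ],
)

```text
t: 12.7
tool_pos: [0.642, 0.0365, 0.207]
tool_rot: [0.135, 1.567, -0.15]
contact_force: [-1.4, -4.8, 0.3]
opening: 0.0494
```

carry_out(
  increments=[
    [[0, 0, 0], [0, 0.04, 0], 0.3],
  ],
)

```text
t: 12.8
tool_pos: [0.642, 0.0368, 0.2073]
tool_rot: [0.134, 1.567, -0.151]
contact_force: [-2.3, -5.7, -0.4]
opening: 0.0493
```

```bash
python3 -c "
from h import *
o=st()"
```

```text
t 12.8 pos [642.   36.8 207.3] zang -10.37 xax [-0.0019 -0.0107 -0.9999] zz 0.0 F [-2.3 -5.7 -0.4] op 49.3 q [-0.06  0.28  1.7  -0.01  1.16  0.13]
```

carry_out(
  increments=[
    [[0.05, 0, 0], [0, 0, -0.01], 0.3],
  ],
)

```text
t: 12.9
tool_pos: [0.642, 0.0363, 0.2072]
tool_rot: [0.136, 1.567, -0.148]
contact_force: [-2.0, -5.9, -2.3]
opening: 0.0493
```

```bash
python3 -c "
from h import *
o=st()"
```

```text
t 12.9 pos [642.   36.3 207.2] zang -10.37 xax [-0.002  -0.0072 -1.    ] zz -0.0007 F [-2.  -5.9 -2.3] op 49.3 q [-0.06  0.28  1.7  -0.01  1.16  0.13]
```

carry_out(
  increments=[
    [[0.05, 0, 0], [0, 0, -0.01], 0.3],
    [[0, 0, 0], [0, 0, 0], 0.3],
  ],
)

```text
t: 13.1
tool_pos: [0.642, 0.0355, 0.2068]
tool_rot: [0.14, 1.568, -0.146]
contact_force: [-0.6, -2.1, -2.1]
opening: 0.0489
```

carry_out(
  increments=[
    [[0, 0, 0], [0, 0, 0], 0.7],
    [[0, 0, 0], [0, 0, 0], 0.8],
    [[0, 0, 0], [0, 0, 0], 0.8],
    [[0, 0, 0], [0, 0, 0], 0.8],
  ],
)

```text
t: 13.5
tool_pos: [0.6431, 0.0372, 0.2088]
tool_rot: [0.142, 1.564, -0.143]
contact_force: [0.3, -0.2, -0.2]
opening: 0.0681
```

```bash
python3 -c "
from h import *
o=st()
plate(31.5,41,-100,-60)"
```

```text
t 13.5 pos [643.1  37.2 208.8] zang -10.39 xax [ 2.3e-03 -5.0e-04 -1.0e+00] zz 0.0024 F [ 0.3 -0.2 -0.2] op 68.1 q [-0.06  0.28  1.7  -0.    1.16  0.12]
side 240 send [-98.6 -92.9 -86. ] z [31.8 34.3 37.1]
-88 12 l -9.9 22.7 mid 6.4 z 34.1
-82 64 l -24.8 25.6 mid 0.4 z 33.9
-76 54 l -25.1 24.9 mid -0.1 z 34.5
-70 63 l -25.5 25.2 mid -0.2 z 34.4
-64 36 l -23.3 25.0 mid 0.8 z 34.2
top 206 send [-98.1 -96.5 -94. ] z [31.9 34.6 37.8]
-100 11 l -18.0 19.0 mid 0.5 z 32.5
-82 41 l -25.3 22.0 mid -1.7 z 35.0
-76 51 l -26.3 23.1 mid -1.6 z 34.2
-70 58 l -25.4 23.5 mid -0.9 z 34.8
-64 33 l -25.8 23.7 mid -1.0 z 34.8
```

carry_out(
  increments=[
    [[0, 0, 0], [0, 0, 0.4], 0.9],
    [[0, 0, 0], [0, 0, 1], 0.9],
    [[0, 0, 0], [0, 0, 1], 0.9],
    [[0, 0, 0], [0, 0, 1], 0.9],
    [[0, 0, 0], [0, 0, 0.6], 0.5],
    [[0, 0, 0], [-0.2, -0.9, 0], 0],
    [[0, 0, 0], [-0.2, -1, 0], 0],
    [[0, 0, 0], [-0.2, -1, 0], 0],
  ],
)

```text
t: 14.4
tool_pos: [0.6298, -0.0217, 0.2936]
tool_rot: [0.138, 1.564, -0.139]
contact_force: [0.5, 0.4, -0.6]
opening: 0.0189
```

carry_out(
  increments=[
    [[0, 0, 0], [-0.2, -1, 0], 0],
    [[0, 0, 0], [-0.2, -1, 0], 0],
    [[0, 0, 0], [-0.2, -1, 0], 0],
    [[0, 0, 0], [-0.2, -1, 0], 0],
    [[0, 0, 0], [-0.2, -0.9, 0], 0],
    [[0, 0, 0], [0, 0, 0], 0],
  ],
)

```text
t: 15.0
tool_pos: [0.6042, -0.1312, 0.288]
tool_rot: [0.142, 1.572, -0.145]
contact_force: [0.2, -0.2, 0.1]
opening: -0.0001
```

```bash
cat >> h.py <<'E'
def sl():
    o=st(); d=np.array(o['tool_pos'])[:2]-c0; print("s",round(d@u*1000,1),"l",round(d@nn*1000,1),"axF",np.round([o['contact_force'][:2]@u,o['contact_force'][:2]@nn],1))
E
python3 -c "
from h import *
sl()
plate(31.5,41,-100,-60)"
```

```text
t 15.0 pos [ 604.2 -131.2  288. ] zang -10.45 xax [-0.0063 -0.0015 -1.    ] zz -0.006 F [ 0.2 -0.2  0.1] op -0.1 q [-0.33  0.14  1.73 -0.    1.29 -0.15]
s -144.7 l -6.7 axF [-0.1  0.2]
side 204 send [-98.1 -89.4 -84.4] z [31.9 34.4 36.6]
-88 11 l -18.6 17.6 mid -0.5 z 32.8
-82 60 l -24.7 23.9 mid -0.4 z 34.5
-76 43 l -24.9 17.9 mid -3.5 z 34.7
-70 50 l -25.0 16.2 mid -4.4 z 34.4
-64 32 l -25.8 16.0 mid -4.9 z 34.6Traceback (most recent call last):
  File "<string>", line 4, in <module>
    plate(31.5,41,-100,-60)
    ~~~~~^^^^^^^^^^^^^^^^^^
  File "h.py", line 35, in plate
    print(n,m.sum(),"send",np.percentile(s[m],[1,3,5]).round(1),"z",np.percentile(z[m],[5,50,95]).round(1))
                           ~~~~~~~~~~~~~^^^^^^^^^^^^^^
    return _quantile_unchecked(
        a, q, axis, out, overwrite_input, method, keepdims, weights)
    return _ureduce(a,
                    func=_quantile_ureduce_func,
    ...<5 lines>...
                    overwrite_input=overwrite_input,
                    method=method)
    r = func(a, **kwargs)
    result = _quantile(arr,
                       quantiles=q,
    ...<2 lines>...
                       out=out,
                       weights=wgt)
    slices_having_nans = np.isnan(arr[-1, ...])
                                  ~~~^^^^^^^^^
IndexError: index -1 is out of bounds for axis 0 with size 0
```

carry_out(
  increments=[
    [[0, -0.05, 0], [0.1, -0.7, 0], 0],
    [[0, 0, 0], [0.05, -0.65, 0], 0],
    [[0, 0, 0], [0, 0, 0], 0],
    [[0, 0, 0], [0, 0, 0], 0],
  ],
)

```text
t: 15.5
tool_pos: [0.6081, -0.1574, 0.2874]
tool_rot: [0.14, 1.568, -0.14]
contact_force: [0.5, 0.5, -0.6]
opening: 0.0003
```

```bash
python3 -c "
from h import *
sl()
im,_=get_image('side');cv2.imwrite('pics/s4.png',cv2.resize(im[160:340,300:500],None,fx=3.3,fy=3.3))"
```

```text
t 15.5 pos [ 608.1 -157.4  287.4] zang -10.24 xax [-0.0014  0.     -1.    ] zz -0.0013 F [ 0.5  0.5 -0.6] op 0.3 q [-0.37  0.16  1.7  -0.    1.28 -0.19]
s -169.8 l 1.8 axF [0.6 0.4]
```

View pics/s4.png

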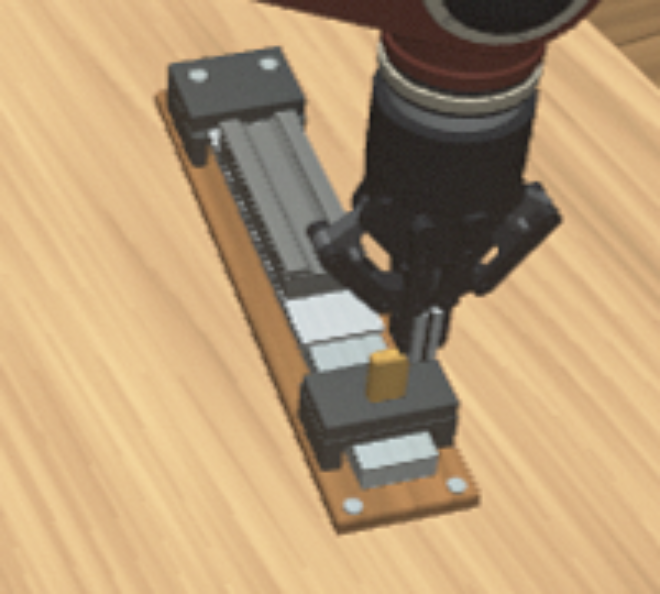

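The stone lies flat with its front under the jaw at crop (210,130). The brass tab is at crop (388,375), with the shut fingers above and behind it. I'm lowering behind the tab.

carry_out(
  increments=[
    [[0, 0, 0], [-0.05, 0, -0.9], 0],
    [[0, 0, 0], [0, 0, -0.9], 0],
    [[0, 0, 0], [0, 0, -0.7], 0],
    [[0, 0, 0], [0, 0, 0], 0],
    [[0, 0, 0], [0, 0, 0], 0],
  ],
)

```text
t: 16.05
tool_pos: [0.6079, -0.156, 0.2373]
tool_rot: [0.138, 1.565, -0.139]
contact_force: [0.2, -0.3, 0.1]
opening: -0.0002
```

```bash
python3 -c "
from h import *
sl()"
```

```text
t 16.05 pos [ 607.9 -156.   237.3] zang -10.1 xax [ 1.4e-03 -6.0e-04 -1.0e+00] zz 0.0015 F [ 0.2 -0.3  0.1] op -0.2 q [-0.37  0.21  1.73 -0.    1.2  -0.19]
s -168.4 l 1.3 axF [-0.3  0.3]
```

carry_out(
  increments=[
    [[0, 0, 0], [0.02, 0.15, -0.15], 0],
    [[0, 0, 0], [0.02, 0.15, -0.05], 0],
    [[0, 0, 0], [0.02, 0.1, 0], 0],
    [[0, 0, 0], [0.02, 0.1, 0], 0],
    [[0, 0, 0], [0.02, 0.1, 0], 0],
    [[0, 0, 0], [0.02, 0.1, 0], 0],
  ],
)

```text
t: 16.65
tool_pos: [0.6108, -0.1431, 0.2355]
tool_rot: [0.13, 1.562, -0.145]
contact_force: [-1.1, -5.4, -1.2]
opening: 0.0001
```

carry_out(
  increments=[
    [[0, 0, 0], [0.02, 0.1, 0], 0],
    [[0, 0, 0], [0.02, 0.1, 0], 0],
  ],
)

```text
t: 16.85
tool_pos: [0.6112, -0.141, 0.2355]
tool_rot: [0.125, 1.563, -0.15]
contact_force: [-0.7, -6.1, -1.5]
opening: -0.0001
```

```bash
python3 -c "
from h import *
sl()"
```

```text
t 16.85 pos [ 611.2 -141.   235.5] zang -10.03 xax [ 0.002  -0.0163 -0.9999] zz 0.0048 F [-0.7 -6.1 -1.5] op -0.1 q [-0.34  0.21  1.73 -0.02  1.19 -0.16]
s -153.1 l 1.9 axF [-6.1  0.4]
```

carry_out(
  increments=[
    [[0.05, 0, 0], [0.02, 0.15, 0], 0],
    [[0.05, 0, 0], [0.02, 0.15, 0], 0],
    [[0.03, 0, 0], [0.02, 0.15, 0], 0],
    [[0.03, 0, 0], [0.02, 0.15, 0], 0],
  ],
)

```text
t: 17.25
tool_pos: [0.6124, -0.1335, 0.2355]
tool_rot: [0.127, 1.562, -0.149]
contact_force: [-0.7, -6.5, -3.0]
opening: -0.0001
```

```bash
python3 -c "
from h import *
sl()
im,d=get_image('side');cv2.imwrite('pics/s5.png',cv2.resize(im[160:340,300:500],None,fx=3.3,fy=3.3))
sl()"
```

```text
t 17.25 pos [ 612.4 -133.5  235.5] zang -10.09 xax [ 0.0028 -0.0142 -0.9999] zz 0.0053 F [-0.7 -6.5 -3. ] op -0.1 q [-0.33  0.21  1.74 -0.01  1.19 -0.15]
s -145.5 l 1.8 axF [-6.5  0.5]
t 17.3 pos [ 612.5 -133.2  235.5] zang -10.08 xax [ 0.0029 -0.014  -0.9999] zz 0.0053 F [-0.4 -5.1 -2.5] op 0.4 q [-0.33  0.21  1.74 -0.01  1.19 -0.15]
s -145.2 l 1.8 axF [-5.1  0.5]
```

View pics/s5.png

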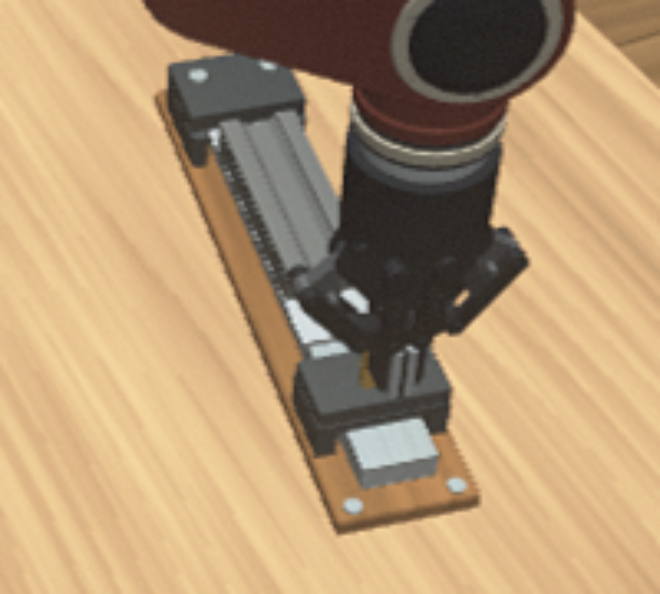

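Run:
```python
from h import *
o=get_obs(); M=R.from_rotvec(o["tool_rot"]).as_matrix(); p=np.array(o["tool_pos"])
for nm,X in(("tip",p+M[:,0]*.173),("tiptop",p+M[:,0]*.13),("tab?",np.r_[c0+u*(-.129),.083]),("tabbase",np.r_[c0+u*(-.129),.049])):
    a,b=proj("side",X); print(nm,X.round(4),round((a-300)*3.3),round((b-160)*3.3))
im,d=get_image('side'); C=cloud('side',d); dd=C[...,:2]-c0; s=dd@u*1000; l=dd@nn*1000; z=C[...,2]*1000
m=(s>-175)&(s<-110)&(abs(l)<30)&(z>60)&(z<82)
for a in range(-170,-110,4):
    k=m&(s>a)&(s<=a+4)
    if k.sum()>3: print(a,k.sum(),l[k].min().round(1),np.median(l[k]).round(1),l[k].max().round(1),z[k].min().round(1),z[k].max().round(1))
cv2.imwrite('pics/s6.png',cv2.resize(im[250:300,390:450],None,fx=10,fy=10))
```

```text
tip [ 0.613  -0.1356  0.0625] 393 384
tiptop [ 0.6129 -0.135   0.1055] 400 328
tab? [ 0.6136 -0.117   0.083 ] 380 335
tabbase [ 0.6136 -0.117   0.049 ] 374 377
-162 28 -4.4 3.6 8.7 65.0 82.0
-158 45 -11.7 -2.6 14.9 62.5 81.9
-154 17 -12.2 -4.1 16.8 63.8 80.7
-146 4 -11.3 -10.7 -8.8 71.9 78.2
-138 8 -10.3 -9.8 -8.7 61.3 77.8
```

View pics/s6.png

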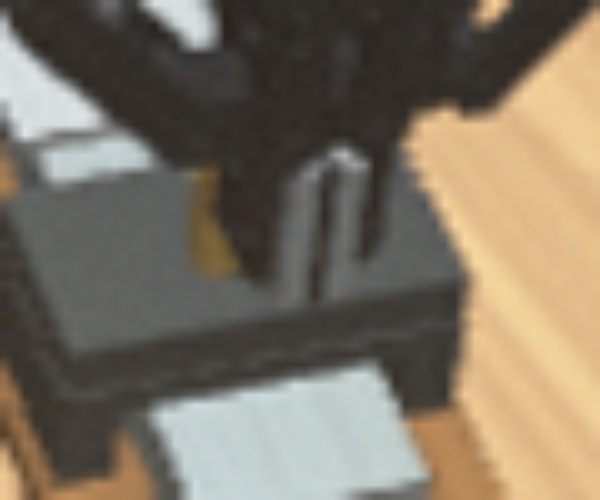

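carry_out(
  increments=[
    [[0.03, 0.03, 0], [0.02, 0.2, 0], 0],
    [[0.03, 0.02, 0], [0.02, 0.2, 0], 0],
    [[0.03, 0, 0], [0.02, 0.2, 0], 0],
    [[0.03, 0, 0], [0.02, 0.2, 0], 0],
    [[0.03, 0, 0], [0.02, 0.2, 0], 0],
  ],
)

```text
t: 17.85
tool_pos: [0.6149, -0.119, 0.2357]
tool_rot: [0.126, 1.562, -0.153]
contact_force: [1.1, -7.4, -2.8]
opening: -0.0001
```

```bash
python3 -c "
from h import *
sl()"
```

```text
t 17.85 pos [ 614.9 -119.   235.7] zang -10.17 xax [ 0.0027 -0.0172 -0.9998] zz 0.0057 F [ 1.1 -7.4 -2.8] op -0.1 q [-0.31  0.21  1.74 -0.02  1.19 -0.12]
s -130.8 l 1.7 axF [-7.1  2.4]
```

carry_out(
  increments=[
    [[0.04, 0.02, 0], [0.02, 0.2, 0], 0],
    [[0.04, 0, 0], [0.02, 0.2, 0], 0],
    [[0.04, 0, 0], [0.02, 0.2, 0], 0],
    [[0.04, 0, 0], [0.01, 0.15, 0], 0],
  ],
)

```text
t: 18.25
tool_pos: [0.6166, -0.1083, 0.2356]
tool_rot: [0.128, 1.561, -0.152]
contact_force: [0.9, -6.2, -2.7]
opening: -0.0002
```

```bash
python3 -c "
from h import *
sl()
im,d=get_image('side');cv2.imwrite('pics/s7.png',cv2.resize(im[160:340,300:500],None,fx=3.3,fy=3.3))
sl()"
```

```text
t 18.25 pos [ 616.6 -108.3  235.6] zang -10.22 xax [ 0.0042 -0.0155 -0.9999] zz 0.0069 F [ 0.9 -6.2 -2.7] op -0.2 q [-0.29  0.21  1.74 -0.01  1.19 -0.11]
s -120.0 l 1.4 axF [-6.  2.]
t 18.3 pos [ 616.6 -108.1  235.6] zang -10.21 xax [ 0.0044 -0.0152 -0.9999] zz 0.007 F [ 1.1 -5.5 -2.6] op 0.1 q [-0.29  0.21  1.74 -0.01  1.19 -0.11]
s -119.7 l 1.4 axF [-5.2  2. ]
```

View pics/s7.png

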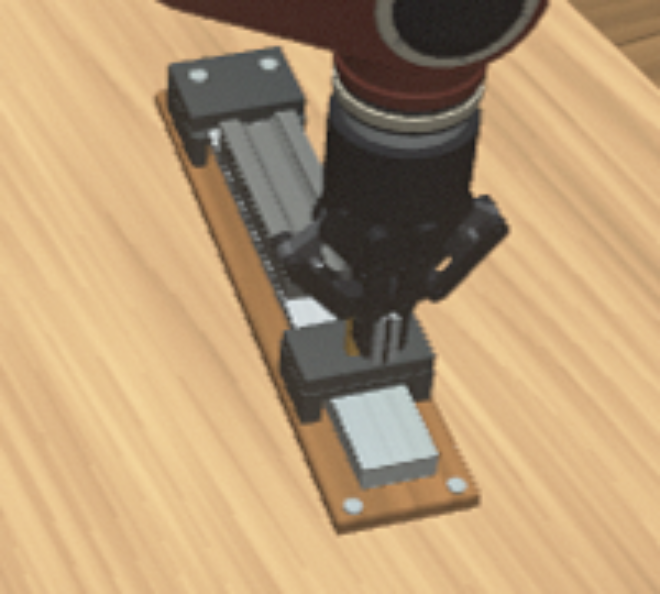

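carry_out(
  increments=[
    [[0.03, 0.02, 0], [0.01, 0.12, 0], 0],
    [[0.03, 0.02, 0], [0.01, 0.12, 0], 0],
    [[0.03, 0, 0], [0.01, 0.1, 0], 0],
  ],
)

```text
t: 18.6
tool_pos: [0.6175, -0.1047, 0.2357]
tool_rot: [0.127, 1.562, -0.153]
contact_force: [-0.8, -5.9, -2.8]
opening: -0.0001
```

```bash
python3 -c "
from h import *
sl()"
```

```text
t 18.6 pos [ 617.5 -104.7  235.7] zang -10.24 xax [ 0.003  -0.0169 -0.9999] zz 0.006 F [-0.8 -5.9 -2.8] op -0.1 q [-0.28  0.21  1.74 -0.02  1.19 -0.1 ]
s -116.2 l 1.7 axF [-6.   0.3]
```

carry_out(
  increments=[
    [[0.03, 0, 0], [0.01, 0.12, 0], 0],
    [[0.03, 0, 0], [0.01, 0.12, 0], 0],
  ],
)

```text
t: 18.8
tool_pos: [0.6178, -0.1021, 0.2357]
tool_rot: [0.127, 1.561, -0.154]
contact_force: [0.2, -5.8, -2.4]
opening: -0.0
```

carry_out(
  increments=[
    [[0.03, 0, 0], [0.01, 0.12, 0], 0],
  ],
)

```text
t: 18.9
tool_pos: [0.618, -0.1008, 0.2357]
tool_rot: [0.127, 1.561, -0.155]
contact_force: [0.8, -6.4, -2.8]
opening: -0.0003
```

carry_out(
  increments=[
    [[0.03, 0, 0], [0.01, 0.1, 0], 0],
  ],
)

```text
t: 19.0
tool_pos: [0.6181, -0.0999, 0.2357]
tool_rot: [0.126, 1.561, -0.155]
contact_force: [-0.2, -5.9, -2.0]
opening: -0.0
```

carry_out(
  increments=[
    [[0.03, 0, 0], [0.01, 0.1, 0], 0],
  ],
)

```text
t: 19.1
tool_pos: [0.6182, -0.099, 0.2357]
tool_rot: [0.126, 1.56, -0.156]
contact_force: [0.6, -6.2, -3.1]
opening: 0.0003
```

carry_out(
  increments=[
    [[0.03, 0, 0], [0.01, 0.1, 0], 0],
  ],
)

```text
t: 19.2
tool_pos: [0.6184, -0.0982, 0.2357]
tool_rot: [0.126, 1.56, -0.156]
contact_force: [-0.2, -6.4, -1.8]
opening: 0.0001
```

carry_out(
  increments=[
    [[0.03, 0, 0], [0.01, 0.1, 0], 0],
  ],
)

```text
t: 19.3
tool_pos: [0.6185, -0.0973, 0.2357]
tool_rot: [0.126, 1.56, -0.156]
contact_force: [-0.8, -6.4, -2.1]
opening: -0.0003
```

carry_out(
  increments=[
    [[0.03, 0, 0], [0.01, 0.1, 0], 0],
  ],
)

```text
t: 19.4
tool_pos: [0.6186, -0.0964, 0.2357]
tool_rot: [0.126, 1.56, -0.157]
contact_force: [-0.5, -5.5, -1.3]
opening: -0.0004
```

```bash
python3 -c "
from h import *
sl()
im,d=get_image('side');cv2.imwrite('pics/s8.png',cv2.resize(im[160:340,300:500],None,fx=3.3,fy=3.3))
C=cloud('side',d);dd=C[...,:2]-c0; s=dd@u*1000; l=dd@nn*1000; z=C[...,2]*1000
k=(z>45)&(z<53)&(s>-140)&(s<-40)&(abs(l)<38)
print('toe top s',np.percentile(s[k],[1,5,95,99]),k.sum())
k=(z>55)&(z<64)&(s>-80)&(s<0)&(l<-12)&(l>-27)
print('stone near end',np.percentile(s[k],[0,2,5]),k.sum())
sl()"
```

```text
t 19.4 pos [618.6 -96.4 235.7] zang -10.32 xax [ 0.0042 -0.0202 -0.9998] zz 0.0078 F [-0.5 -5.5 -1.3] op -0.4 q [-0.27  0.21  1.74 -0.02  1.18 -0.08]
s -107.8 l 1.4 axF [-5.5  0.4]
toe top s [-111.86848081 -110.62317898  -70.24752944  -46.00273547] 445
stone near end [-48.21603076 -47.94278698 -47.53292131] 15
t 19.45 pos [618.7 -96.2 235.7] zang -10.31 xax [ 0.0042 -0.0201 -0.9998] zz 0.0078 F [ 0.2 -5.3 -2.7] op -0.5 q [-0.27  0.21  1.74 -0.02  1.18 -0.08]
s -107.7 l 1.4 axF [-5.2  1.1]
```

View pics/s8.png

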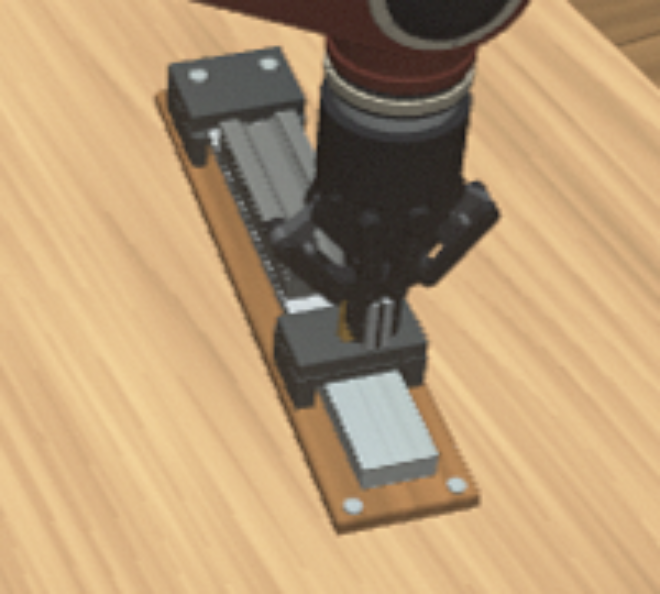

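carry_out(
  increments=[
    [[0.02, 0, 0], [0.01, 0.1, 0], 0],
  ],
)

```text
t: 19.55
tool_pos: [0.6188, -0.0954, 0.2357]
tool_rot: [0.125, 1.56, -0.158]
contact_force: [-0.3, -6.6, -1.8]
opening: -0.0001
```

carry_out(
  increments=[
    [[0.02, 0, 0], [0.01, 0.1, 0], 0],
  ],
)

```text
t: 19.65
tool_pos: [0.6189, -0.0945, 0.2357]
tool_rot: [0.124, 1.56, -0.159]
contact_force: [-0.3, -5.9, -1.9]
opening: -0.0001
```

carry_out(
  increments=[
    [[0.02, 0, 0], [0.01, 0.1, 0], 0],
  ],
)

```text
t: 19.75
tool_pos: [0.619, -0.094, 0.2358]
tool_rot: [0.122, 1.56, -0.161]
contact_force: [-1.1, -9.2, -2.5]
opening: -0.0
```

carry_out(
  increments=[
    [[0.02, 0, 0], [0.01, 0.08, 0], 0],
  ],
)

```text
t: 19.85
tool_pos: [0.6191, -0.0937, 0.2358]
tool_rot: [0.12, 1.56, -0.163]
contact_force: [-0.7, -6.5, -1.2]
opening: 0.0001
```

carry_out(
  increments=[
    [[0.04, 0, 0], [0.01, 0.08, 0], 0],
  ],
)

```text
t: 19.95
tool_pos: [0.6191, -0.0936, 0.2358]
tool_rot: [0.12, 1.56, -0.163]
contact_force: [-0.4, -8.7, -1.6]
opening: 0.0003
```

```bash
python3 -c "
from h import *
sl();get_image('side');sl()"
```

```text
t 19.95 pos [619.1 -93.6 235.8] zang -10.34 xax [ 0.0033 -0.0281 -0.9996] zz 0.0083 F [-0.4 -8.7 -1.6] op 0.3 q [-0.26  0.21  1.74 -0.03  1.18 -0.07]
s -105.0 l 1.3 axF [-8.6  1.2]
t 20.0 pos [619.1 -93.6 235.7] zang -10.34 xax [ 0.0033 -0.0281 -0.9996] zz 0.0083 F [-0.7 -7.5 -3.1] op -0.2 q [-0.26  0.21  1.74 -0.03  1.18 -0.07]
s -105.1 l 1.3 axF [-7.5  0.7]
```

carry_out(
  increments=[
    [[0.05, 0, 0], [0.02, 0.11, 0], 0],
  ],
)

```text
t: 20.1
tool_pos: [0.6192, -0.0934, 0.2358]
tool_rot: [0.119, 1.561, -0.164]
contact_force: [-2.1, -12.4, -2.0]
opening: -0.0002
```

carry_out(
  increments=[
    [[0.05, 0, 0], [0.02, 0.11, 0], 0],
  ],
)

```text
t: 20.2
tool_pos: [0.6194, -0.0932, 0.2358]
tool_rot: [0.118, 1.562, -0.165]
contact_force: [-1.6, -10.5, -2.3]
opening: 0.0002
```

```bash
python3 -c "
from h import *
sl()"
```

```text
t 20.2 pos [619.4 -93.2 235.8] zang -10.34 xax [ 0.0017 -0.0302 -0.9995] zz 0.007 F [ -1.6 -10.5  -2.3] op 0.2 q [-0.26  0.21  1.74 -0.03  1.19 -0.07]
s -104.6 l 1.5 axF [-10.6   0.3]
```

carry_out(
  increments=[
    [[0.06, 0, 0], [0.03, 0.14, 0], 0],
  ],
)

```text
t: 20.3
tool_pos: [0.6196, -0.0929, 0.2358]
tool_rot: [0.117, 1.563, -0.166]
contact_force: [-2.0, -13.3, -2.7]
opening: -0.0001
```

```bash
python3 -c "
from h import *
sl();get_image('side');sl()"
```

```text
t 20.3 pos [619.6 -92.9 235.8] zang -10.34 xax [ 3.000e-04 -3.130e-02 -9.995e-01] zz 0.006 F [ -2.  -13.3  -2.7] op -0.1 q [-0.26  0.21  1.74 -0.03  1.19 -0.07]
s -104.2 l 1.7 axF [-13.4   0.4]
t 20.35 pos [619.6 -92.9 235.8] zang -10.34 xax [ 3.000e-04 -3.130e-02 -9.995e-01] zz 0.0059 F [ -2.  -11.7  -2. ] op -0.1 q [-0.26  0.21  1.74 -0.03  1.19 -0.07]
s -104.2 l 1.7 axF [-11.8   0.1]
```

carry_out(
  increments=[
    [[0.07, 0, 0], [0.03, 0.16, 0], 0],
  ],
)

```text
t: 20.45
tool_pos: [0.6199, -0.0924, 0.2358]
tool_rot: [0.116, 1.564, -0.167]
contact_force: [-1.8, -14.2, -2.2]
opening: 0.0
```

```bash
python3 -c "
from h import *
sl();get_image('side');sl()"
```

```text
t 20.45 pos [619.9 -92.4 235.8] zang -10.34 xax [-0.001  -0.0324 -0.9995] zz 0.0048 F [ -1.8 -14.2  -2.2] op 0.0 q [-0.26  0.21  1.73 -0.03  1.19 -0.07]
s -103.8 l 1.9 axF [-14.3   0.8]
t 20.5 pos [619.9 -92.4 235.8] zang -10.34 xax [-0.0011 -0.0325 -0.9995] zz 0.0048 F [ -1.5 -14.2  -2.5] op 0.2 q [-0.26  0.21  1.73 -0.03  1.19 -0.07]
s -103.7 l 1.9 axF [-14.3   1. ]
```

carry_out(
  increments=[
    [[0.07, 0, 0], [0.02, 0.17, 0], 0],
  ],
)

```text
t: 20.6
tool_pos: [0.62, -0.0921, 0.2358]
tool_rot: [0.115, 1.565, -0.169]
contact_force: [-1.3, -15.7, -4.6]
opening: -0.0001
```

```bash
python3 -c "
from h import *
sl();get_image('side');sl()"
```

```text
t 20.6 pos [620.  -92.1 235.8] zang -10.35 xax [-0.0019 -0.0342 -0.9994] zz 0.0043 F [ -1.3 -15.7  -4.6] op -0.1 q [-0.26  0.21  1.73 -0.04  1.19 -0.07]
s -103.4 l 1.9 axF [-15.7   1.5]
t 20.65 pos [620.  -92.1 235.8] zang -10.35 xax [-0.0019 -0.0343 -0.9994] zz 0.0043 F [ -1.4 -14.9  -3.1] op 0.0 q [-0.26  0.21  1.73 -0.04  1.19 -0.07]
s -103.4 l 1.9 axF [-14.9   1.2]
```

The push peaked at about 15.7 N along the rail, so roughly 8 N is on the buffer after taking off the 6 N toe drag and the stone's friction. I'm backing off.

carry_out(
  increments=[
    [[0, 0, 0], [-0.02, -0.1, 0], 0],
    [[0, 0, 0], [-0.03, -0.2, 0], 0],
    [[0, 0, 0], [-0.05, -0.4, 0], 0],
    [[0, 0, 0], [-0.1, -0.5, 0], 0],
    [[0, 0, 0], [0, 0, 0.3], 0],
    [[0, 0, 0], [0, 0, 1], 0],
    [[0, 0, 0], [0, 0, 1], 0],
    [[0, 0, 0], [0, 0, 1], 0],
  ],
)

```text
t: 21.45
tool_pos: [0.6143, -0.118, 0.3015]
tool_rot: [0.119, 1.571, -0.168]
contact_force: [1.2, -0.3, -0.1]
opening: 0.0
```

carry_out(
  increments=[
    [[0, 0, 0], [0, 0, 1], 0],
    [[0, 0, 0], [-1, 0, 0.5], 0],
    [[0, 0, 0], [-1, 0, 0.5], 0],
    [[0, 0, 0], [-1, 0, 0.5], 0],
    [[0, 0, 0], [-1, 0, 0.5], 0],
    [[0, 0, 0], [-1, 0, 0.5], 0],
    [[0, 0, 0], [-1, 0, 0], 0],
    [[0, 0, 0], [0, 0, 0], 0],
  ],
)

```text
t: 22.25
tool_pos: [0.4913, -0.1172, 0.3844]
tool_rot: [0.117, 1.556, -0.167]
contact_force: [0.5, 0.6, 0.7]
opening: 0.0
```

```bash
python3 -c "
from h import *
sl()
for n in('side','top'):
  im,d=get_image(n);cv2.imwrite(f'pics/{n}9.png',cv2.resize(im[160:340,300:500] if n=='side' else im[140:290,230:430],None,fx=3.3,fy=3.3))
  C=cloud(n,d);dd=C[...,:2]-c0; s=dd@u*1000; l=dd@nn*1000; z=C[...,2]*1000
  k=(z>45)&(z<52)&(s>-140)&(s<-55)&(abs(l)<36)
  print('toe top s',np.percentile(s[k],[1,3,97,99]),k.sum())
  k=(z>53)&(z<64)&(s>-62)&(s<110)&(abs(l)<28)
  print('stone',np.percentile(s[k],[0,1,99,100]),np.percentile(l[k],[1,99]),np.median(z[k]),k.sum())
  k=(z>72)&(z<90)&(s>-140)&(s<-60)&(abs(l)<20)
  print('tab',s[k].mean(),l[k].mean(),k.sum())
  k=(z>31.5)&(z<38)&(s>-66)&(s<-52)&(abs(l)<35)
  print('plate',np.percentile(l[k],[1,99]),np.median(z[k]),k.sum())
"
```

```text
t 22.25 pos [ 491.3 -117.2  384.4] zang -10.35 xax [ 0.0067 -0.0322 -0.9995] zz 0.0124 F [0.5 0.6 0.7] op 0.0 q [-0.38 -0.23  1.91 -0.03  1.44 -0.19]
s -150.9 l -120.3 axF [0.7 0.3]
toe top s [-110.00795653 -109.03763323  -68.69583018  -67.82334256] 502
stone [-48.41906907 -47.13300135  70.95978805  78.09774244] [-25.37301062  24.76105502] 57.52688782739435 873
tab -95.99735938067403 -0.026215803157429943 83
plate [-23.5949476    4.25528462] 35.598694569751615 16
toe top s [-106.73237749 -106.55609952  -65.80101937  -65.7528455 ] 41
stone [-45.22704848 -43.74796606  92.6324073   94.30419807] [-26.16019022  23.52828945] 58.166661493166515 1176
tab nan nan 0
plate [-25.42884593  33.79269381] 34.77418983342817 107<string>:12: RuntimeWarning: Mean of empty slice.
  ret = ret.dtype.type(ret / rcount)
```

View pics/side9.png

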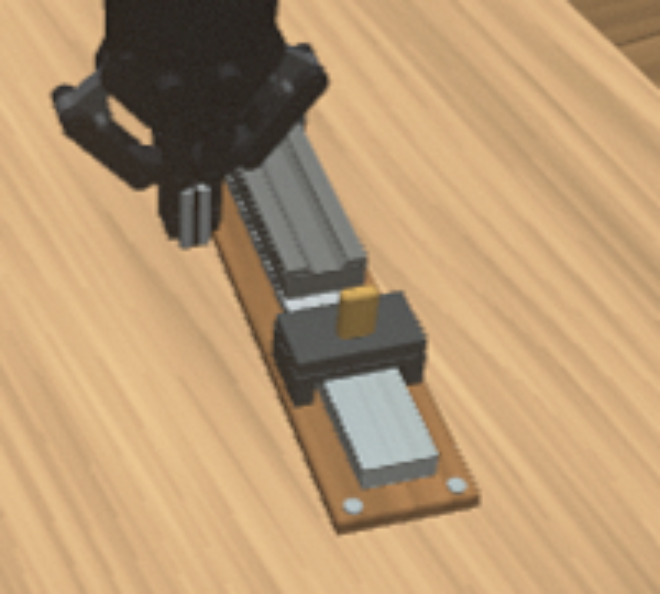

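View pics/top9.png

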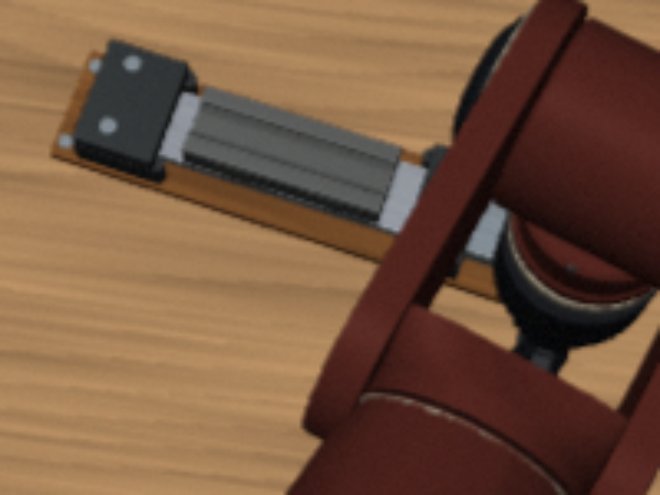

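```bash
python3 -c "
from h import *
st();print(finish_job())"
```

```text
t 22.35 pos [ 492.8 -117.4  384.6] zang -10.33 xax [ 0.0079 -0.0326 -0.9994] zz 0.0136 F [ 0.  -0.3 -0.8] op 0.2 q [-0.38 -0.23  1.91 -0.03  1.44 -0.19]
the job is handed in; nothing more can be done
None
```

The whetstone is clamped in the holder and the job is handed in, at about 22 s on the clock. I used the largest stone (208 mm plate). I laid it groove up on the rail, slid it in under the jaw until it bore on the buffer, and let go of it. I then pushed the toe up by its brass tab, backed off and raised the arm clear.

**What the last checks showed**
- **Slide onto the buffer:** the drag was 2–3 N and rose to about 6 N where the stone stopped. From the pictures I put the plate's front roughly 10 mm inside the mouth.
- **Clamping push:** the toe dragged at about 6 N until it met the plate, then I raised the push to 15.7 N at most. Taking off the toe's drag and the stone's friction leaves about 7–8 N on the buffer, or 0.85–1 mm of squeeze. This is worked out from the wrist force, since the buffer can't be seen.
- **Final picture:** the toe's front is about 20 mm from the stone block. That matches the plate's end being against the toe's back wall with 14 mm of lip over it. The plate lies flat and central within about 1 mm.
- **Arm:** nothing was touching it when I handed in (under 1 N).

**What disagreed or was left unchecked**
- The two cameras differed by 1–3 mm on where the stone and toe sit along the rail, and by about 1 mm across it.
- In the last side view the gripper hid the jaw end, so I checked that end only from above.
- I did not tug the stone afterwards to test the hold.
- I did not look again at the tray, shell and gauge at the end; no planned move went near them.

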